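# Press a repaired phone at the fourth click and hold

### The job

Slide the blue cover of the phone press fully shut over the phone, and only then swing the red ratchet lever clockwise (seen from above) exactly four clicks from its rest (each can be felt), never on to a fifth, which would crack the screen. The lever is sprung and flies back if let go, so finish while still holding its post at the fourth click, with the cover still fully shut. Leave the solder spool, the jar and the screwdriver where they are.

Things in the scene. Friction and masses are not known exactly. Their poses are not given: they have to be found in the camera images.
- press: Phone press, grey and aluminium, bolted to the table, 190 mm (its x) by 325 mm (its y), body 30 mm high. Origin: on the table surface (z = 0), mid-way across x; the body reaches from y = -150 to +175 mm. x points roughly away from the robot, y left, z up. Steel guide rails at x = +/-88 mm, beside the cover, stand up to z = 40 mm.
- pocket (a point): Centre of the pocket's floor, at the press's (0, -10) mm, z = 16 mm; the pocket is 152 mm (x) by 76 mm (y) and an open phone lies in it, below the cover's path.
- clamp_foot (a point): Tip of the steel clamp foot that overhangs the left edge of the pocket; the foot fills x = 49 to 67, y = 14 to 66, z = 43 to 56 mm of the press and is driven down a few mm by the lever. Leave it alone.
- cover (a joint): Slide of the flat blue cover (164 mm in x, 84 mm in y, 6 mm thick, top at z = 37 mm), in m. 0 = parked right of the pocket (end stop); grows as the cover moves along the press's +y; 0.090 = fully shut over the phone (end stop). Starts somewhere from 0 to 0.03. Stays where it is left; about 1.5 N of friction.
- cover_grip (a point): Centre of the black upright grip block on the cover: 50 mm along the press's x, 16 mm along its y, 36 mm tall (z = 36.5 to 72.5 mm, this point at z = 54.5 mm). It moves with the cover, in the press's y only.
- lever (a joint): Angle of the red lever, rad. 0 = rest stop; grows clockwise seen from above; end stop 1.30. A sprung pawl clicks over a tooth every 12 degrees (0.209 rad). Crests at 0.105, 0.314, 0.524, 0.733 (fourth click), 0.942 (fifth); valleys after them at 0.209, 0.419, 0.628, 0.838 (middle of the fourth click), 1.047. The teeth do not lock: let go, it springs back to 0.
- lever_pivot (a point): The lever's vertical pivot axis, at the press's (0, 110) mm, z = 30 mm. Around it a steel toothed wheel of 43 mm radius, top at z = 48 mm, and a black hub of 16 mm radius, top at z = 60 mm.
- lever_post (a point): Red upright round post on the lever's end, 16 mm diameter, 44 mm tall: push it, or pinch it from above, and hold it. This point: centre of its foot, z = 58 mm, 100 mm from the pivot axis; at rest it lies 130 degrees anticlockwise (from above) from the press's +x direction about the pivot, at the press's (-64, 187) mm. Turns with the lever.
- post_mid (a point): Centre of the red post, half-way up, z = 80 mm (post z = 58 to 102 mm). The arm under it is 18 mm wide, top at z = 58 mm. Pushed here sideways to the lever, it resists (return spring and teeth): 5 to 8 N just after leaving a valley, easing off over the crest to 2 to 4 N, then jumping up by 2 to 4 N on reaching the next valley (the click felt).
- spool: Green solder spool, loose bystander: 56 mm diameter, 50 mm tall, upright, origin at the centre of its underside.
- jar: Amber flux jar with white cap, loose bystander: 48 mm diameter, 45 mm tall, upright, origin at the centre of its underside.
- screwdriver: Screwdriver with a yellow handle, loose bystander, 150 mm long, lying on the table on the robot's side of the press.

How it is judged:
On the way, in this order (a step that is already met when the one before it is completed fails the run):
1. the cover is fully shut (within 5 mm) with the lever still at rest (value of joint cover above 0.085 m and value of joint lever below 0.09 rad), for 0.2 s.
2. the lever is at its fourth click, held by the fingers at its post (value of joint lever between 0.74 and 0.94 rad and contact force between the fingers and lever above 1 N), for 0.3 s.
At the end, for the whole second after the job is handed in: The cover is shut to within 5 mm, the lever stands still between the crests of the fourth and the fifth click (0.74 to 0.94 rad), held by the fingers with more than 1 N at its post, with no other object propping it (all of step 2 and value of joint cover above 0.085 m and velocity of joint lever between -0.1 and 0.1 rad/s and contact force between lever and spool below 0.2 N and contact force between lever and jar below 0.2 N and contact force between lever and screwdriver below 0.2 N); the arm keeps its last pose, push and grip.
It fails at once if the lever went on to the fifth click (value of joint lever above 0.95 rad).
It fails at once if the lever was worked before the cover was shut (value of joint lever above 0.15 rad and value of joint cover below 0.08 m).
It fails at once if the spool was displaced (over 25 mm) or tipped (distance of spool from where it was at the start of the episode above 0.025 m or angle between spool's own z axis and vertical above 0.5 rad).
It fails at once if the jar was displaced (over 25 mm) or tipped (distance of jar from where it was at the start of the episode above 0.025 m or angle between jar's own z axis and vertical above 0.5 rad).
It fails at once if the screwdriver was displaced (over 25 mm) (distance of screwdriver from where it was at the start of the episode above 0.025 m).
It also fails if it takes over 56 s, if anything falls off the work surface, if the arm or the gripper's body presses on something with over 40 N, if the wrist force passes 120 N, or if a joint passes its speed limit or range.

### The arm

A 6-joint arm with a two-finger parallel gripper is mounted at the origin on the work surface. World frame = base frame: x ahead of the robot, y to its left, z up, the work surface at z = 0. Lengths are in m, angles in rad, forces in N, time in s.
With the tool pointing down it reaches from about 0.275 to 0.75 m from the base axis. Payload 10.2 kg.
Tool frame: the origin (TCP) lies at the very end of the fingers, on their centre line; the grasp point (between the pads) lies 19 mm behind it (robot.grip_depth is the distance from the TCP to the grasp point, in m); z points along the fingers, y is the direction in which the jaws open and shut (so a half turn about z gives the same grasp; the last joint's range is limited). The gripper opens to 85 mm and grips with 20 to 120 N. Pads are 22 mm wide; open, the fingers measure 114 mm over their backs; the gripper's body (76 mm by 85 mm) begins 54 mm behind the grasp point. The pads swing forward as they close: fully open they stand 13 mm farther back than shut.
Start: joints at [-1.537, 0.313, 1.498, -0, 1.331, -0.223], TCP at [0.133, -0.508, 0.211] pointing down, gripper open.
Joint ranges: [-2.94, 2.94], [-0.97, 2.17], [0.19, 2.56], [-1.23, 4.37], [0.02, 3.11], [-2.88, 2.88]. Speed limits (rad/s): [2.39, 2.39, 3.01, 3.14, 3.14, 3.14].

### API

Orientations are given as a 3x3 rotation matrix whose columns are the frame's x, y, z axes.
In Python, from station import robot gives the robot as it stands. The module is installed in compiled form; this text tells all that it offers.
- The arm moves only by the tool apply_moves, never from a script. Its argument "rows" is a list of rows, each a list of 7 numbers: the turn, a rotation vector about the tool's x, y, z in rad, then the shift along the tool's x, y, z in cm, then the closure, from -1 (fully open) to 1 (shut). In form: [[ax, ay, az, dx, dy, dz, claw], ...]. A call has 1 to 8 rows; each row shifts and turns the commanded pose from where the row before left it, along the tool's axes as they then stand; what a row does not reach is not made up. A row lasts 1/12 s, in which the tool goes at most 41.7 mm and 7.16 degrees, less where a joint would pass 70% of its speed; a pose out of reach is approached as far as the arm can. A call is refused whole if a number of a shift passes 4.17 or a number of a turn 0.125, either way. A call with a gripper value outside its range is refused whole. The fingers move at their own pace and stop on an object; "newtons" is the grip in N (left out, the last holds). Time passes only in rows, so rows that do not move let the fingers close. It gives the time, the measured TCP pose, the force and the opening at its end, in the units of the state.
- robot.read_state(): the state, without advancing time (a new reading comes with each control period).
- robot.camera(name): name is "scene" or "side" or "wrist"; returns a dict with "color" (420x560x3 uint8, red, green, blue), "fx", "fy", "cx", "cy" (pixels), "position" and "rotation" of the camera in the world. Camera axes: x right, y down, z forward; pixel columns grow to the right and rows downward; lengths in m; the calibration is good to about 2 mm. A picture is of the moment at which its call begins. There is no depth.
- robot.sign_off(): hands the job in, once; it reports no verdict.
The state is a dict: "time": time; "q": joint angles; "joint_vel": joint speeds; "joint_torque": joint torques, N m; "ee_pos": TCP position; "tcp_rot": TCP orientation; "wrist_force": force on the tool from outside, world axes, zero at the start; "ft_torque": the same for the moment, N m; "gripper_width": finger opening in m.
Only numpy, scipy, OpenCV 4.12 (cv2) and the standard library are available. Lean on these libraries where they do the work, as an engineer would, in place of code of your own. Each camera call takes 0.05 s, during which the arm holds its last target.

## Working session

There is one attempt and no reset: what is moved stays moved. The work goes in short steps, Python scripts to look and compute and a tool call to move; the robot and the scene stay as the last step left them, time stands still between calls to the robot, and variables do not carry over. Pictures are saved under pics/ and viewed, and the job is handed in when it is done.

Besides the shell and the picture viewer there is one more tool, called after "Emit:" in YAML: its name, and indented under it one key for each argument. apply_moves: Moves the arm, as the interface text tells. Its arguments: {"type":"object","properties":{"rows":{"type":"array","items":{"type":"array","items":{"type":"number"}}},"newtons":{"type":"number"}},"required":["rows"]}

```bash
mkdir -p pics; cat > h.py <<'E'
import numpy as np, cv2, pickle
from station import robot
def snap(n, tag):
    c=robot.camera(n); cv2.imwrite(f'pics/{tag}.png',c['color'][:,:,::-1]); pickle.dump(c,open(f'pics/{tag}.pkl','wb')); return c
def load(tag): return pickle.load(open(f'pics/{tag}.pkl','rb'))
def ray(c,u,v):
    d=np.array([(u-c['cx'])/c['fx'],(v-c['cy'])/c['fy'],1.]); d=np.array(c['rotation'])@d
    return np.array(c['position']),d/np.linalg.norm(d)
def atz(c,u,v,z):
    p,d=ray(c,u,v); return p+d*(z-p[2])/d[2]
def tri(*a):
    A=np.zeros((3,3));b=np.zeros(3)
    for c,u,v in a:
        p,d=ray(c,u,v);M=np.eye(3)-np.outer(d,d);A+=M;b+=M@p
    return np.linalg.solve(A,b)
def proj(c,P):
    q=np.array(c['rotation']).T@(np.array(P)-np.array(c['position'])); return c['fx']*q[0]/q[2]+c['cx'],c['fy']*q[1]/q[2]+c['cy']
def crop(tag,u0,v0,u1,v1,s,out):
    im=cv2.imread(f'pics/{tag}.png')[v0:v1,u0:u1]; cv2.imwrite(f'pics/{out}.png',cv2.resize(im,None,fx=s,fy=s,interpolation=cv2.INTER_CUBIC))
E
python3 - <<'E'
from h import *
for n in ['scene','side','wrist']:
    c=snap(n,n+'0'); print(n,c['fx'],c['cx'],c['position'],np.round(c['rotation'],3).tolist())
s=robot.read_state(); print({k:np.round(v,3).tolist() for k,v in s.items()})
E
```

```text
scene 425.0590997855971 269.5876770407093 [0.89497451 0.60877968 0.48755328] [[-0.886, 0.247, -0.393], [0.465, 0.475, -0.747], [0.002, -0.844, -0.536]]
side 543.9120033731981 284.8137872595925 [ 0.46372285 -0.54805678  0.73395147] [[0.966, -0.197, 0.169], [-0.26, -0.723, 0.64], [-0.004, -0.662, -0.75]]
wrist 317.4202803391991 281.6584993864467 [ 0.20208083 -0.4896259   0.37382208] [[0.254, -0.928, -0.271], [-0.967, -0.244, -0.071], [-0.001, 0.28, -0.96]]
{'time': 0.15, 'q': [-1.537, 0.313, 1.498, -0.0, 1.331, -0.223], 'joint_vel': [0.0, -0.003, -0.001, -0.0, -0.001, 0.001], 'joint_torque': [0.002, -41.237, -25.98, -0.0, 0.003, -0.0], 'ee_pos': [0.133, -0.508, 0.21], 'tcp_rot': [[0.967, 0.254, -0.0], [0.254, -0.967, 0.001], [0.0, -0.001, -1.0]], 'wrist_force': [-0.235, -0.672, -0.69], 'ft_torque': [0.028, -0.033, 0.009], 'gripper_width': 0.086}
```

View pics/scene0.png

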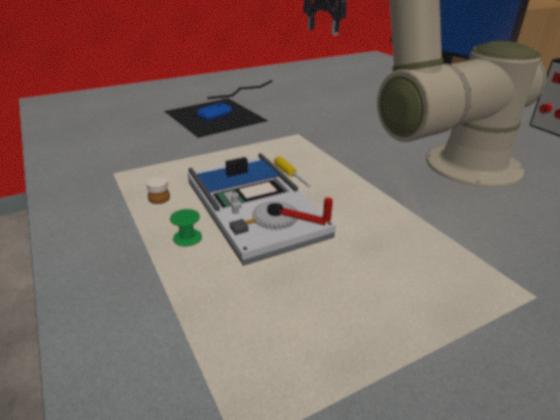

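View pics/side0.png

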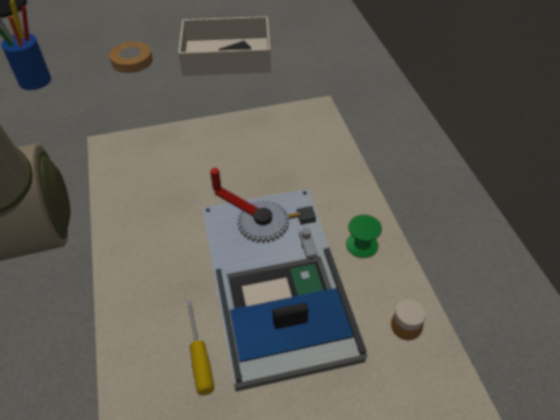

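View pics/wrist0.png

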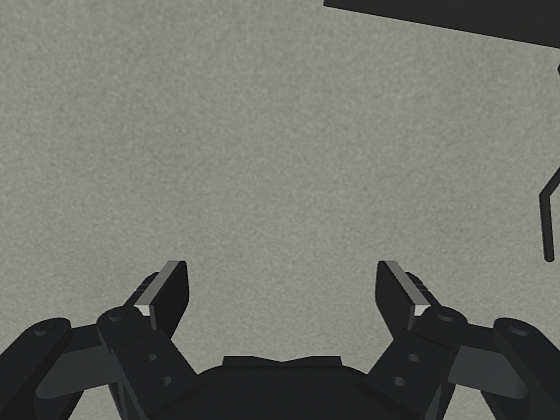

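The scene and side views both show the press with the cover parked near its right end. The grip is around scene (236,167) / side (290,315), and the red post around scene (328,210) / side (216,180). The spool, jar and screwdriver are clear. I'll enlarge both views to measure.

```bash
python3 - <<'E'
from h import *
crop('scene0',140,130,350,270,3.8,'scA')
crop('side0',180,150,420,410,2.3,'siA')
E
```

```text
(no output)
```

View pics/scA.png

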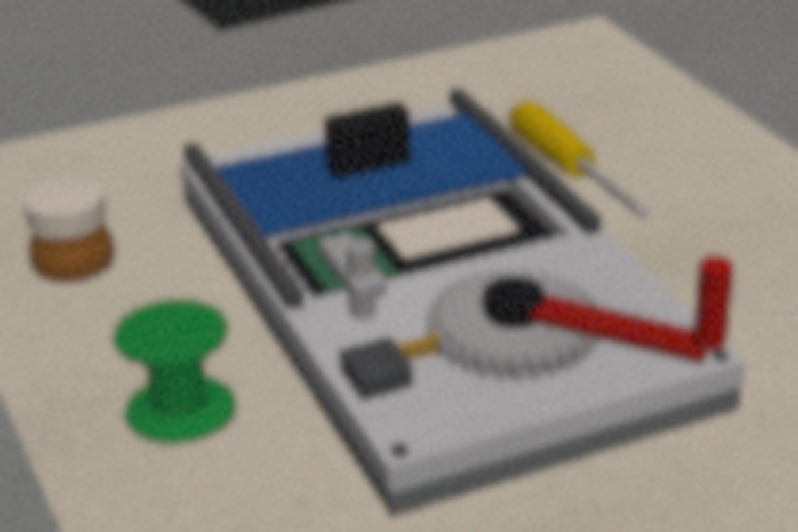

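View pics/siA.png

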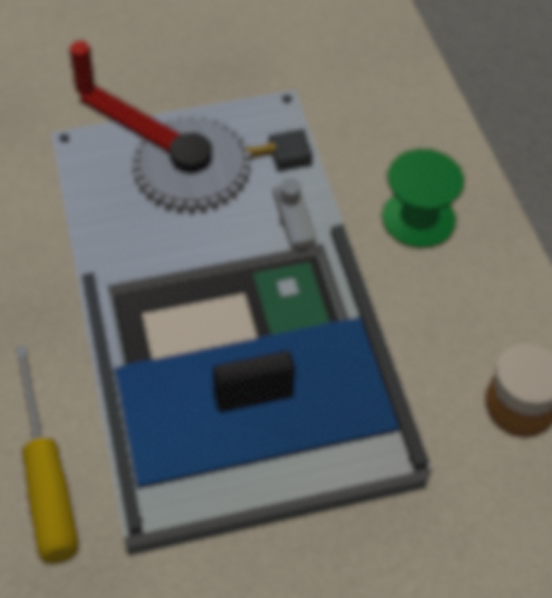

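```bash
cat > m.py <<'E'
from h import *
a=load('scene0');b=load('side0')
S=lambda u,v:(a,140+u/3.8,130+v/3.8)
D=lambda u,v:(b,180+u/2.3,150+v/2.3)
pts={'posttop':(S(716,266),D(80,48)),'hubtop':(S(514,293),D(191,146)),'griptop':(S(366,113),D(252,362)),
'hole1':(S(400,450),D(287,98)),'hole2':(S(720,353),D(64,138)),'spooltop':(S(172,335),D(425,178)),'jartop':(S(66,195),D(527,373))}
for k,(p,q) in pts.items():
    print(k,tri(p,q).round(4))
E
python3 m.py
```

```text
posttop [0.5151 0.103  0.0995]
hubtop [0.5772 0.0253 0.0592]
griptop [ 0.5708 -0.1644  0.072 ]
hole1 [0.6644 0.0777 0.0304]
hole2 [0.4923 0.0821 0.031 ]
spooltop [ 0.7324 -0.0367  0.046 ]
jartop [ 0.7396 -0.2009  0.0438]
```

Triangulated heights match the text. Pivot is about (0.577, 0.025), the post (0.515, 0.103), press yaw about -1.6°, and the grip (0.571, -0.164). That puts the cover at about 0.02. My plan is to close the fingers, get behind the grip and push along +y.

Emit:
apply_moves:
  rows:
    - [0,0,0,3.6,-1.36,0,1]
    - [0,0,0,3.6,-1.36,0,1]
    - [0,0,0,3.6,-1.36,0,1]
    - [0,0,0,3.6,-1.36,0,1]
    - [0,0,0,3.6,-1.36,0,1]
    - [0,0,0,3.6,-1.36,0,1]
    - [0,0,0,3.6,-1.36,0,1]
  newtons: 40

```text
time: 0.73
ee_pos: [0.3541, -0.3502, 0.2106]
tcp_rot: [[0.967, 0.254, -0.0], [0.254, -0.967, 0.0], [-0.0, -0.0, -1.0]]
wrist_force: [0.7, 0.2, 0.5]
gripper_width: 0.0003
```

Emit:
apply_moves:
  rows:
    - [0,0,0,3.6,-1.36,0,1]
    - [0,0,0,3.6,-1.36,0,1]
    - [0,0,0,3.6,-1.36,0,1]
    - [0,0,0,3.6,-1.36,0,1]
    - [0,0,0,3.6,-1.36,0,1]
    - [0,0,0,3.6,-1.36,0,1]
    - [0,0,0,3.4,-1.36,0,1]

```text
time: 1.32
ee_pos: [0.5719, -0.1945, 0.2104]
tcp_rot: [[0.967, 0.254, -0.0], [0.254, -0.967, 0.0], [-0.0, -0.0, -1.0]]
wrist_force: [-1.1, -0.4, 1.1]
gripper_width: 0.0
```

Emit:
apply_moves:
  rows:
    - [0,0,-0.117,0,0,0,1]
    - [0,0,-0.117,0,0,0,1]
    - [0,0,-0.117,0,0,0,1]
    - [0,0,-0.117,0,0,0,1]
    - [0,0,-0.117,0,0,0,1]
    - [0,0,-0.117,0,0,0,1]
    - [0,0,-0.117,0,0,0,1]
    - [0,0,-0.117,0,0,0,1]

```text
time: 1.98
ee_pos: [0.5704, -0.1961, 0.2104]
tcp_rot: [[0.364, 0.932, -0.001], [0.932, -0.364, 0.0], [0.0, -0.001, -1.0]]
wrist_force: [0.4, 0.2, 0.9]
gripper_width: 0.0001
```

Emit:
apply_moves:
  rows:
    - [0,0,-0.117,0,0,0,1]
    - [0,0,-0.117,0,0,0,1]
    - [0,0,-0.117,0,0,0,1]
    - [0,0,0,0,0,0,1]
    - [0,0,0,0,0,0,1]

```text
time: 2.4
ee_pos: [0.5705, -0.1961, 0.2105]
tcp_rot: [[0.03, 1.0, -0.0], [1.0, -0.03, 0.0], [0.0, -0.0, -1.0]]
wrist_force: [0.3, 0.4, -0.1]
gripper_width: -0.0001
```

Emit:
apply_moves:
  rows:
    - [0,0,0,-0.8,0,2.8,1]
    - [0,0,0,0,0,3.0,1]
    - [0,0,0,0,0,3.0,1]
    - [0,0,0,0,0,2.8,1]
    - [0,0,0,0,0,0,1]

```text
time: 2.82
ee_pos: [0.5677, -0.2027, 0.0892]
tcp_rot: [[0.031, 0.999, -0.008], [1.0, -0.03, 0.005], [0.005, -0.009, -1.0]]
wrist_force: [-0.5, 0.9, -0.6]
gripper_width: -0.0001
```

```bash
python3 - <<'E'
from h import *
snap('side','side1'); crop('side1',180,150,420,410,2.3,'siB'); print(robot.read_state()['ee_pos'])
snap('wrist','wrist1')
E
```

```text
[ 0.56909705 -0.20344302  0.09263866]
```

View pics/siB.png

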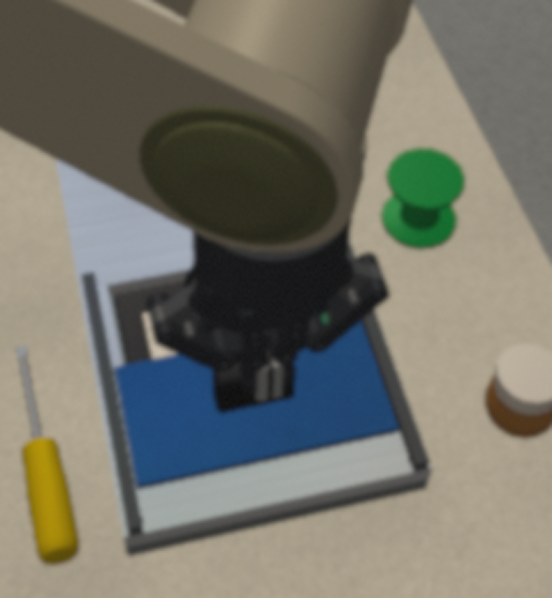

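View pics/wrist1.png

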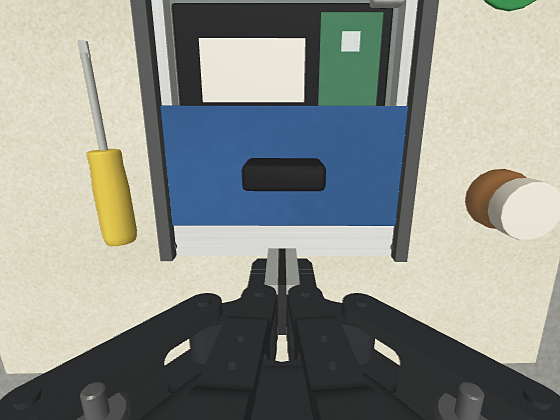

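The wrist view shows the fingers directly behind the grip: fingers at column 281, grip centred at (284,174). Next I lower and push.

Emit:
apply_moves:
  rows:
    - [0,0,0,0,0,1.5,1]
    - [0,0,0,0,0,1.5,1]
    - [0,0,0,0,0,1.3,1]
    - [0,0,0,0,0,0,1]
    - [0,0,0,0,0,0,1]
    - [0,0,0,0.8,0,0,1]
    - [0,0,0,0.8,0,0,1]
    - [0,0,0,0.8,0,0,1]

```text
time: 3.58
ee_pos: [0.5714, -0.1794, 0.0529]
tcp_rot: [[0.027, 1.0, 0.002], [1.0, -0.027, -0.001], [-0.001, 0.002, -1.0]]
wrist_force: [-0.2, 0.3, 0.2]
gripper_width: 0.0002
```

Emit:
apply_moves:
  rows:
    - [0,0,0,0.8,0,0,1]
    - [0,0,0,0.8,0,0,1]
    - [0,0,0,0.8,0,0,1]
    - [0,0,0,0.8,0,0,1]
    - [0,0,0,0.7,0,0,1]
    - [0,0,0,0.7,0,0,1]
    - [0,0,0,0,0,0,1]

```text
time: 4.17
ee_pos: [0.5722, -0.1328, 0.0516]
tcp_rot: [[0.026, 1.0, -0.0], [1.0, -0.026, 0.0], [0.0, -0.0, -1.0]]
wrist_force: [-0.2, -0.0, 0.1]
gripper_width: -0.0001
```

Emit:
apply_moves:
  rows:
    - [0,0,0,0.6,0,0,1]
    - [0,0,0,0.6,0,0,1]

```text
time: 4.33
ee_pos: [0.5725, -0.122, 0.0517]
tcp_rot: [[0.028, 1.0, 0.0], [1.0, -0.028, -0.0], [-0.0, 0.0, -1.0]]
wrist_force: [1.2, -0.1, 0.3]
gripper_width: 0.0001
```

```bash
python3 - <<'E'
from h import *
s=robot.read_state();print(s['ee_pos'],s['wrist_force'])
snap('wrist','wrist2')
E
```

```text
[ 0.57250543 -0.12204514  0.05165808] [ 1.16294678 -0.12426405  0.33262025]
```

View pics/wrist2.png

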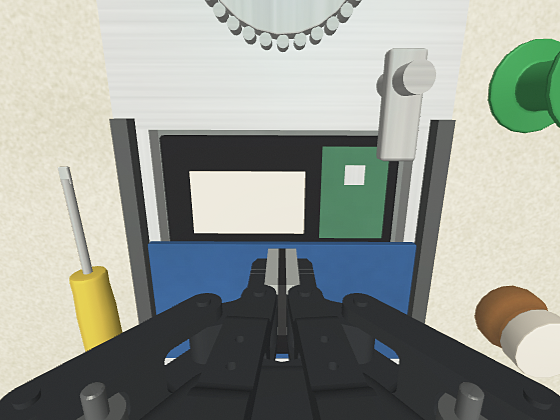

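```bash
python3 - <<'E'
from h import *
w1=load('wrist1');w2=load('wrist2')
print('tcp px',proj(w1,[.5691,-.2034,.0926]),proj(w2,[.5725,-.122,.0517]))
print('cover front edge w1',atz(w1,284,106,.037),'rear',atz(w1,284,225,.037))
print('cover front edge w2',atz(w2,284,242,.037),'rear',atz(w2,150,357,.037))
print('grip',proj(w2,[.571,-.164,.072]), atz(w1,284,165,.0725))
snap('scene','scene2');crop('scene2',140,130,350,270,3.8,'scB')
snap('side','side2');crop('side2',180,150,420,410,2.3,'siB2')
E
```

```text
tcp px (np.float64(282.24437731226686), np.float64(247.7284866501277)) (np.float64(282.20911987063914), np.float64(247.81040120183349))
cover front edge w1 [ 0.57238943 -0.12664044  0.037     ] rear [ 0.57012682 -0.20956946  0.037     ]
cover front edge w2 [ 0.57355772 -0.12465395  0.037     ] rear [ 0.48050612 -0.20616023  0.037     ]
grip (np.float64(281.6200713833648), np.float64(335.87078054046185)) [ 0.57133637 -0.16020553  0.0725    ]
```

View pics/scB.png

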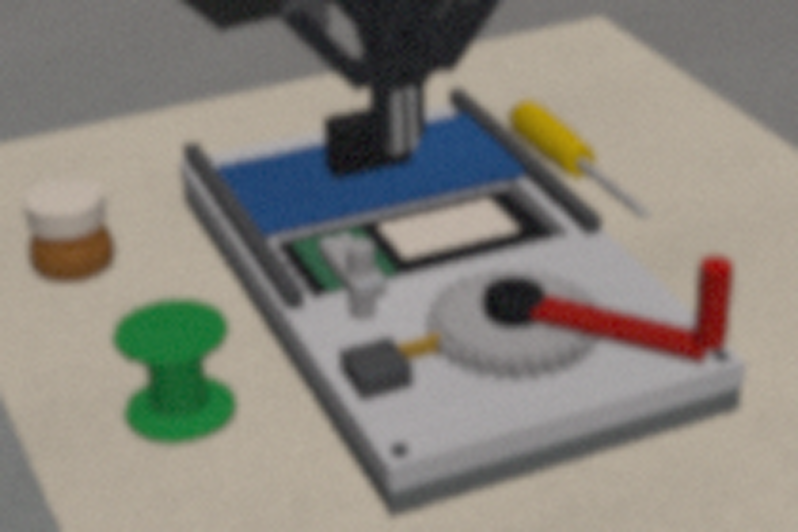

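View pics/siB2.png

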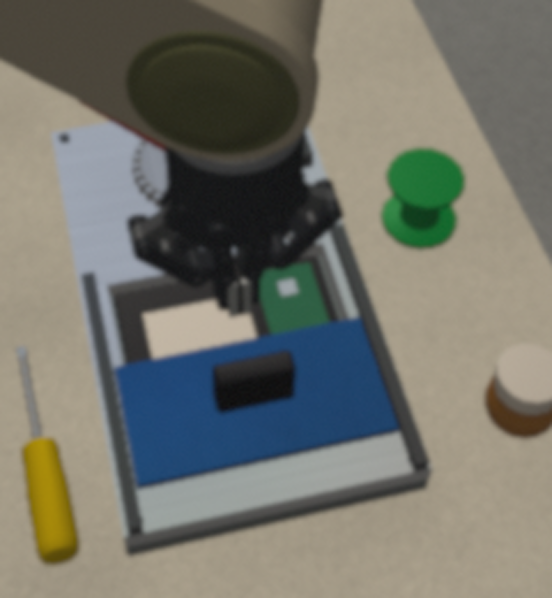

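```bash
python3 - <<'E'
from h import *
a=load('scene2');b=load('side2')
print(tri((a,140+405/3.8,130+150/3.8),(b,180+238/2.3,150+313/2.3)))
print('exp',[ (x-140)*3.8 if i==0 else (x-130)*3.8 for i,x in enumerate(proj(a,[.5725,-.122,.0517]))],[ (x-180)*2.3 if i==0 else (x-150)*2.3 for i,x in enumerate(proj(b,[.5725,-.122,.0517]))])
s=robot.read_state();print({k:np.round(v,3).tolist() for k,v in s.items()})
E
```

```text
[ 0.56943254 -0.12313572  0.06650705]
exp [np.float64(394.90131839097603), np.float64(176.2587997467198)] [np.float64(236.4435269230772), np.float64(322.43480010900976)]
{'time': 4.483, 'q': [-0.41, 0.607, 1.493, -0.0, 1.042, -0.383], 'joint_vel': [-0.012, 0.002, -0.004, -0.002, 0.001, -0.004], 'joint_torque': [0.54, -50.569, -22.157, 0.035, 0.012, 0.052], 'ee_pos': [0.573, -0.122, 0.052], 'tcp_rot': [[0.027, 1.0, -0.0], [1.0, -0.027, 0.0], [0.0, -0.0, -1.0]], 'wrist_force': [0.51, -0.403, 1.066], 'ft_torque': [-0.02, -0.07, 0.021], 'gripper_width': -0.0}
```

```bash
python3 - <<'E'
from h import *
crop('scene2',210,120,270,180,8,'z1'); crop('side2',240,240,330,350,6,'z2')
a=cv2.imread('pics/z1.png');b=cv2.imread('pics/z2.png')
h=max(a.shape[0],b.shape[0]);f=lambda i:cv2.copyMakeBorder(i,0,h-i.shape[0],0,0,cv2.BORDER_CONSTANT)
m=np.hstack([f(a),f(b)]);m=cv2.convertScaleAbs(m,alpha=1.8);print(m.shape);cv2.imwrite('pics/z.png',m[:600,:1100] if 0 else cv2.resize(m,(800,int(m.shape[0]*800/m.shape[1]))))
b1=load('side1');print(proj(b1,[.5691,-.2034,.0926]))
E
```

```text
(660, 1020, 3)
(np.float64(295.962628396603), np.float64(324.31844260164155))
```

View pics/z.png

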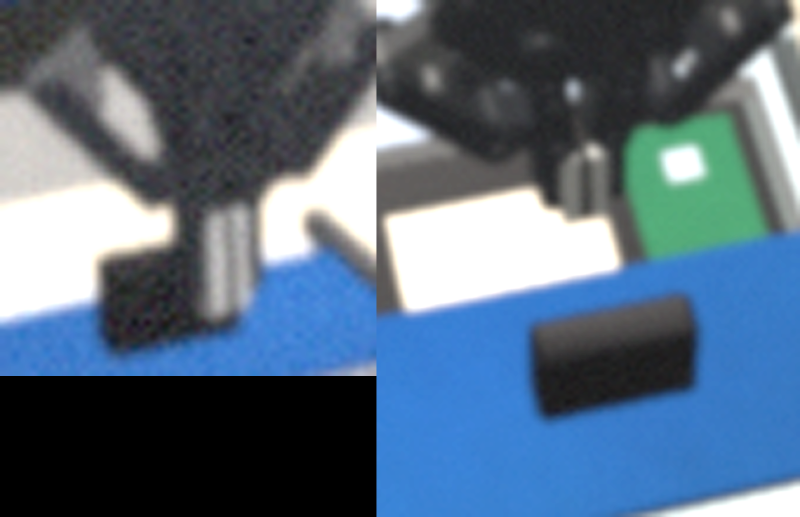

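```bash
python3 - <<'E'
from h import *
a=load('scene2');b=load('side2')
p=(a,245.9,170.7);q=(b,284.3,285.7)
P=tri(p,q);print(P,proj(a,P),proj(b,P), 'state TCP:',proj(a,[.5725,-.122,.0517]),proj(b,[.5725,-.122,.0517]))
E
```

```text
[ 0.57134175 -0.1218109   0.06471411] (np.float64(244.2689040051067), np.float64(170.89458757192006)) (np.float64(281.9395801843818), np.float64(285.36735747166426)) state TCP: (np.float64(243.92139957657264), np.float64(176.38389467018942)) (np.float64(282.8015334448162), np.float64(290.1890435256564))
```

```bash
python3 - <<'E'
from h import *
crop('side1',240,260,340,350,7,'z3'); m=cv2.imread('pics/z3.png');cv2.imwrite('pics/z3.png',cv2.convertScaleAbs(m,alpha=2.5))
for w in ['wrist1','wrist2']:
    crop(w,220,220,340,300,6,'z4'+w)
cv2.imwrite('pics/z4.png',cv2.resize(np.vstack([cv2.imread('pics/z4wrist1.png'),cv2.imread('pics/z4wrist2.png')]),None,fx=.6,fy=.6))
E
```

```text
(no output)
```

View pics/z3.png

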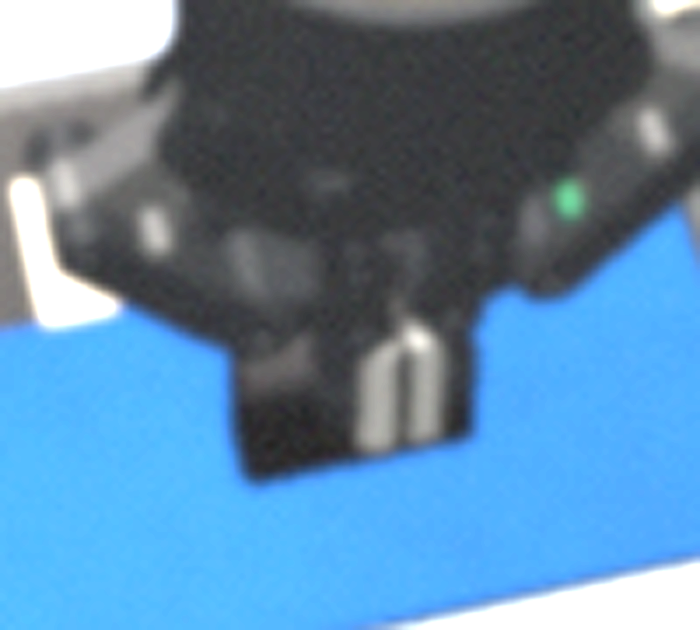

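View pics/z4.png

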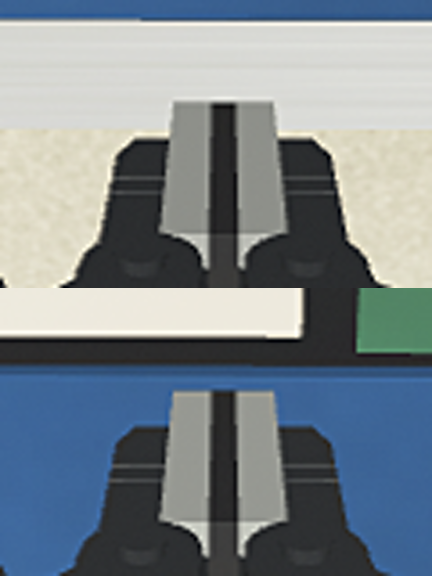

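```bash
python3 - <<'E'
from h import *
for w,l,r in [('wrist1',(161,106),(409,106)),('wrist2',(149,242),(416,242))]:
    c=load(w);L=atz(c,*l,.037);R=atz(c,*r,.037);print(w,c['position'],L,R,np.linalg.norm(R-L))
    H=c['position'][2]-.037
    print('implied camz', .037+H*0.164/np.linalg.norm(R-L))
E
```

```text
wrist1 [ 0.5713847  -0.13236695  0.25641363] [ 0.49131991 -0.12425445  0.037     ] [ 0.6545801  -0.12905943  0.037     ] 0.16333088208326105
implied camz 0.25731250232744257
wrist2 [ 0.57390635 -0.05049738  0.21525817] [ 0.49201184 -0.1223859   0.037     ] [ 0.65339424 -0.12687446  0.037     ] 0.16144480474044196
implied camz 0.21807946802275993
```

```bash
cat > ov.py <<'E'
from h import *
import sys
tag=sys.argv[1]
s=robot.read_state();p0=s['ee_pos'].copy() if hasattr(s['ee_pos'],'copy') else s['ee_pos']
out=[]
for n in ['scene','side']:
    c=snap(n,n+tag);im=cv2.imread(f'pics/{n+tag}.png');u,v=proj(c,p0)
    k=6;r=40
    x0,y0=int(u)-r,int(v)-r
    cr=cv2.resize(im[y0:y0+2*r,x0:x0+2*r],None,fx=5,fy=5,interpolation=cv2.INTER_CUBIC);cr=cv2.convertScaleAbs(cr,alpha=2)
    for dz,col in [(0,(0,0,255)),(.01,(0,255,255)),(.02,(255,0,255))]:
        a,b=proj(c,[p0[0],p0[1],p0[2]+dz]);cv2.drawMarker(cr,(int((a-x0)*5),int((b-y0)*5)),col,0,10,1)
    out.append(cr)
cv2.imwrite(f'pics/ov{tag}.png',np.hstack(out));print(p0,robot.read_state()['ee_pos'],s['wrist_force'],s['time'])
E
python3 ov.py 3
```

```text
[ 0.57251092 -0.12185757  0.05168556] [ 0.57252751 -0.12230046  0.05169866] [ 0.51041541 -0.40316957  1.06563986] 4.4833
```

View pics/ov3.png

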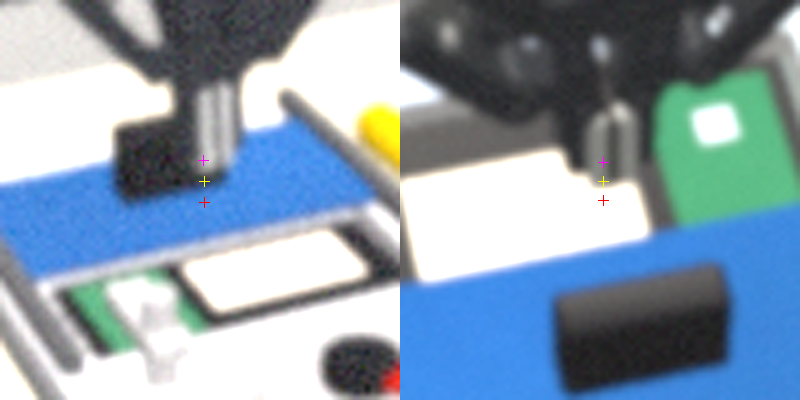

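Both outside views agree that the fingers passed over the grip without moving the cover. The visible fingertip is about 11-13 mm above the reported TCP. I'll go back behind the grip and find the true tip height by lightly touching the cover.

Emit:
apply_moves:
  rows:
    - [0,0,0,0,0,-2.5,1]
    - [0,0,0,0,0,-2.5,1]
    - [0,0,0,-2.6,0,0,1]
    - [0,0,0,-2.6,0,0,1]
    - [0,0,0,-2.4,0,0,1]
    - [0,0,0,0,0,0,1]

```text
time: 5.08
ee_pos: [0.5701, -0.2023, 0.1017]
tcp_rot: [[0.031, 1.0, 0.001], [1.0, -0.031, -0.001], [-0.001, 0.001, -1.0]]
wrist_force: [-0.3, -0.0, -0.5]
gripper_width: -0.0001
```

Emit:
apply_moves:
  rows:
    - [0,0,0,0,0,2.0,1]
    - [0,0,0,0,0,2.0,1]
    - [0,0,0,0,0,1.0,1]
    - [0,0,0,0,0,0,1]
    - [0,0,0,0,0,0,1]

```text
time: 5.5
ee_pos: [0.5705, -0.198, 0.0519]
tcp_rot: [[0.027, 1.0, -0.0], [1.0, -0.027, 0.0], [0.0, -0.0, -1.0]]
wrist_force: [0.1, -0.1, 1.0]
gripper_width: -0.0
```

```bash
python3 ov.py 4
```

```text
[ 0.57054531 -0.19802673  0.05190865] [ 0.5710922  -0.19832365  0.05292323] [ 0.05764454 -0.14306671  1.00182311] 5.5
```

View pics/ov4.png

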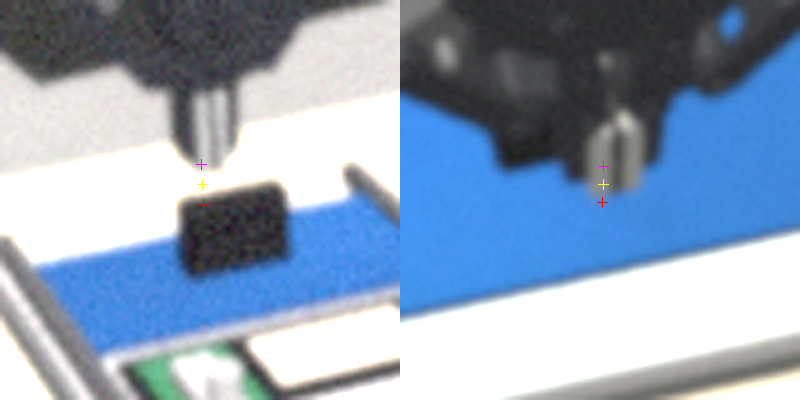

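```bash
python3 - <<'E'
from h import *
a=load('scene4');b=load('side4');p=[.5705,-.1980,.0519]
ua,va=proj(a,p);ub,vb=proj(b,p)
A=(a,int(ua)-40+206/5,int(va)-40+167/5);B=(b,int(ub)-40+213/5,int(vb)-40+190/5)
print(A[1:],B[1:]);P=tri(A,B);print(P,proj(a,P),proj(b,P))
g=tri((a,int(ua)-40+235/5,int(va)-40+190/5),(load('side0'),180+252/2.3,150+362/2.3));print('grip',g)
E
```

```text
(231.2, 154.4) (297.6, 333.0)
[ 0.56925872 -0.20249444  0.06801359] (np.float64(230.0436939110624), np.float64(154.49267303074987)) (np.float64(295.68721477046313), np.float64(332.7891848694817))
grip [ 0.56986737 -0.16479151  0.07330772]
```

Emit:
apply_moves:
  rows:
    - [0,0,0,0,0,0.5,1]
    - [0,0,0,0,0,0.4,1]
    - [0,0,0,0,0,0,1]

```text
time: 5.85
ee_pos: [0.5701, -0.1979, 0.042]
tcp_rot: [[0.027, 1.0, -0.001], [1.0, -0.027, 0.001], [0.001, -0.001, -1.0]]
wrist_force: [-0.3, 0.3, 1.0]
gripper_width: -0.0001
```

Emit:
apply_moves:
  rows:
    - [0,0,0,0,0,0.3,1]
    - [0,0,0,0,0,0,1]

```text
time: 6.02
ee_pos: [0.5703, -0.1981, 0.0392]
tcp_rot: [[0.027, 1.0, -0.001], [1.0, -0.027, 0.0], [0.0, -0.001, -1.0]]
wrist_force: [-0.5, -0.0, 0.1]
gripper_width: 0.0001
```

Emit:
apply_moves:
  rows:
    - [0,0,0,0,0,0.3,1]
    - [0,0,0,0,0,0,1]

```text
time: 6.18
ee_pos: [0.5703, -0.198, 0.0362]
tcp_rot: [[0.027, 1.0, -0.001], [1.0, -0.027, 0.0], [0.0, -0.001, -1.0]]
wrist_force: [0.3, 0.8, 0.4]
gripper_width: -0.0002
```

At a reported z of 36 mm there is still no contact with the 37 mm cover, so the offset is real. I'll keep going down.

Emit:
apply_moves:
  rows:
    - [0,0,0,0,0,0.3,1]
    - [0,0,0,0,0,0,1]

```text
time: 6.35
ee_pos: [0.5702, -0.198, 0.0332]
tcp_rot: [[0.027, 1.0, -0.001], [1.0, -0.027, 0.0], [0.0, -0.001, -1.0]]
wrist_force: [0.0, -0.1, -0.0]
gripper_width: 0.0004
```

Emit:
apply_moves:
  rows:
    - [0,0,0,0,0,0.3,1]
    - [0,0,0,0,0,0,1]

```text
time: 6.52
ee_pos: [0.5702, -0.198, 0.0302]
tcp_rot: [[0.027, 1.0, -0.001], [1.0, -0.027, 0.0], [0.0, -0.001, -1.0]]
wrist_force: [-0.5, 0.6, -0.5]
gripper_width: -0.0005
```

```bash
python3 ov.py 5
```

```text
[ 0.5702182  -0.19801685  0.03016742] [ 0.57040262 -0.19811613  0.03057761] [-0.47763829  0.5987489  -0.54389969] 6.5167
```

View pics/ov5.png

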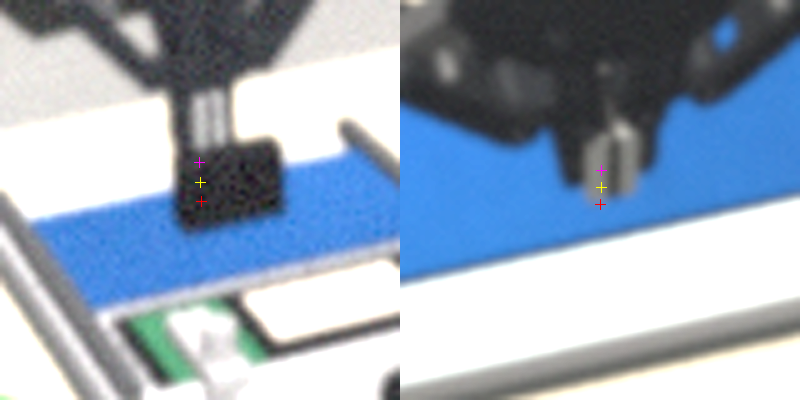

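Emit:
apply_moves:
  rows:
    - [0,0,0,0.7,0,0,1]
    - [0,0,0,0.7,0,0,1]
    - [0,0,0,0.7,0,0,1]

```text
time: 6.87
ee_pos: [0.5711, -0.1765, 0.0308]
tcp_rot: [[0.027, 1.0, 0.0], [1.0, -0.027, -0.0], [-0.0, 0.0, -1.0]]
wrist_force: [0.8, -1.5, -1.1]
gripper_width: -0.0
```

Emit:
apply_moves:
  rows:
    - [0,0,0,0.7,0,0,1]
    - [0,0,0,0.7,0,0,1]
    - [0,0,0,0.7,0,0,1]

```text
time: 7.12
ee_pos: [0.5717, -0.1553, 0.0308]
tcp_rot: [[0.027, 1.0, 0.0], [1.0, -0.027, -0.0], [-0.0, 0.0, -1.0]]
wrist_force: [1.4, -2.0, -0.2]
gripper_width: -0.0
```

```bash
python3 ov.py 6
```

```text
[ 0.57172734 -0.1553331   0.03077548] [ 0.57160859 -0.15476572  0.03077212] [ 1.41953289 -1.97905429 -0.15173642] 7.1167
```

View pics/ov6.png

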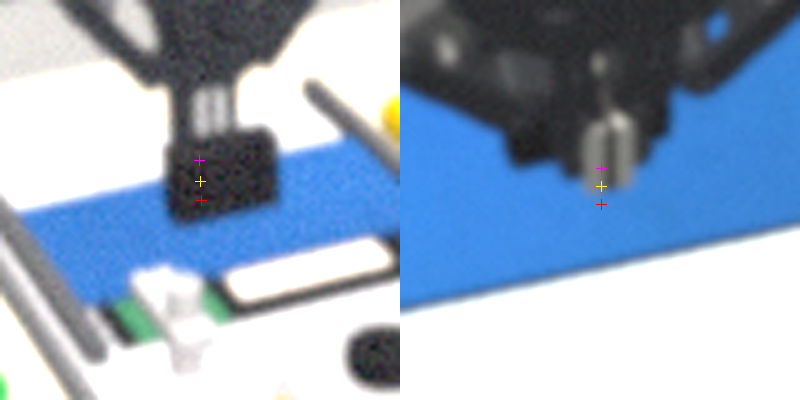

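The cover is now moving, with about 2 N of push force. I'll continue to the end stop.

Emit:
apply_moves:
  rows:
    - [0,0,0,0.7,0,0,1]
    - [0,0,0,0.7,0,0,1]
    - [0,0,0,0.7,0,0,1]
    - [0,0,0,0.5,0,0,1]

```text
time: 7.55
ee_pos: [0.5724, -0.1293, 0.0308]
tcp_rot: [[0.027, 1.0, 0.0], [1.0, -0.027, -0.0], [0.0, 0.0, -1.0]]
wrist_force: [1.4, -1.8, 0.6]
gripper_width: -0.0003
```

Emit:
apply_moves:
  rows:
    - [0,0,0,0.4,0,0,1]
    - [0,0,0,0.4,0,0,1]

```text
time: 7.72
ee_pos: [0.5726, -0.1217, 0.0308]
tcp_rot: [[0.027, 1.0, 0.0], [1.0, -0.027, -0.0], [-0.0, 0.0, -1.0]]
wrist_force: [1.6, -1.9, 0.5]
gripper_width: 0.0
```

Emit:
apply_moves:
  rows:
    - [0,0,0,0.3,0,0,1]
    - [0,0,0,0.3,0,0,1]

```text
time: 7.88
ee_pos: [0.5728, -0.1159, 0.0308]
tcp_rot: [[0.027, 1.0, 0.0], [1.0, -0.027, -0.0], [-0.0, 0.0, -1.0]]
wrist_force: [0.7, -1.0, 1.3]
gripper_width: 0.0
```

Emit:
apply_moves:
  rows:
    - [0,0,0,0.3,0,0,1]

```text
time: 7.97
ee_pos: [0.5729, -0.1156, 0.0309]
tcp_rot: [[0.026, 1.0, 0.001], [1.0, -0.026, -0.005], [-0.005, 0.001, -1.0]]
wrist_force: [-3.7, -28.3, -3.5]
gripper_width: -0.0001
```

Emit:
apply_moves:
  rows:
    - [0,0,0,0.3,0,0,1]

```text
time: 8.05
ee_pos: [0.573, -0.1155, 0.031]
tcp_rot: [[0.026, 1.0, 0.001], [1.0, -0.026, -0.01], [-0.01, 0.001, -1.0]]
wrist_force: [-4.6, -43.3, -6.3]
gripper_width: -0.0001
```

Emit:
apply_moves:
  rows:
    - [0,0,0,0.2,0,0,1]

```text
time: 8.13
ee_pos: [0.573, -0.1155, 0.031]
tcp_rot: [[0.026, 1.0, 0.001], [1.0, -0.026, -0.013], [-0.013, 0.001, -1.0]]
wrist_force: [-5.5, -48.6, -6.3]
gripper_width: 0.0001
```

```bash
python3 - <<'E'
from h import *
snap('scene','scene7');crop('scene7',140,130,350,270,3.8,'scC')
s=robot.read_state();print(s['ee_pos'],s['wrist_force'])
snap('wrist','wrist7')
E
```

```text
[ 0.57293546 -0.11564929  0.03098963] [ -3.61440379 -39.50270977  -5.52377186]
```

View pics/scC.png

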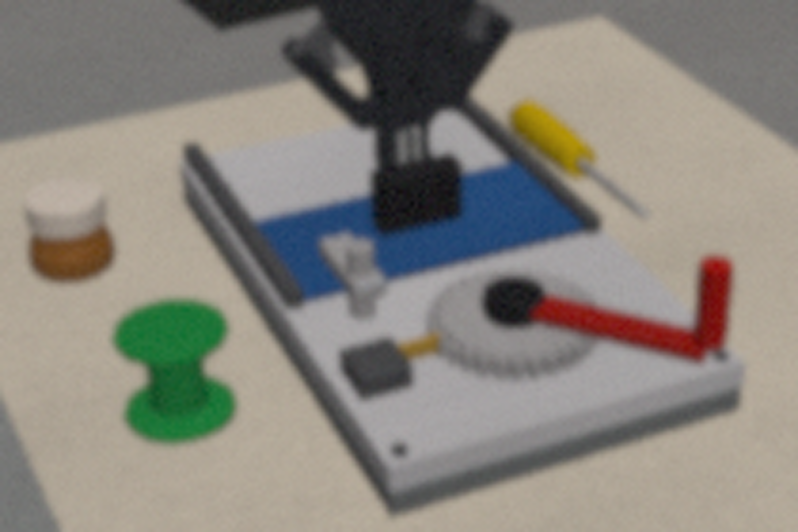

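View pics/wrist7.png

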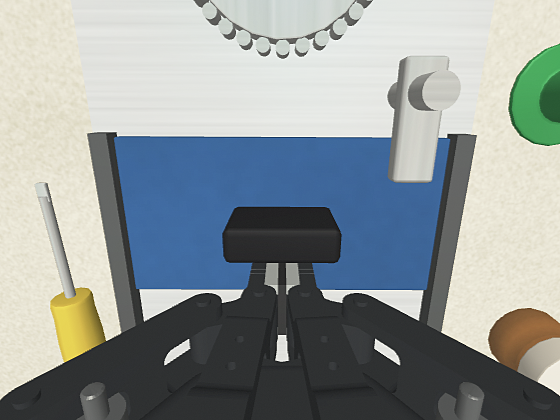

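The cover has hit its end stop: force jumped to about 48 N at y=-0.1155, and the wrist view shows it shut, with its front edge in line with the rail ends. Now I back off, lift, and move to the post.

Emit:
apply_moves:
  rows:
    - [0,0,0,-1.5,0,0,1]
    - [0,0,0,-1.5,0,0,1]
    - [0,0,0,0,0,-2.5,1]
    - [0,0,0,0,0,-3.5,1]
    - [0,0,0,0,0,-3.5,1]
    - [0,0,0,0,0,-3.5,1]
    - [0,0,0,0,0,-1.5,1]
    - [0,0,0,0,0,0,0]

```text
time: 8.9
ee_pos: [0.5734, -0.1386, 0.1798]
tcp_rot: [[0.027, 1.0, 0.006], [1.0, -0.027, -0.002], [-0.002, 0.006, -1.0]]
wrist_force: [0.0, 0.8, 1.4]
gripper_width: 0.0109
```

Emit:
apply_moves:
  rows:
    - [0,0,0,3.5,-0.9,0,-1]
    - [0,0,0,3.5,-0.9,0,-1]
    - [0,0,0,3.5,-0.9,0,-1]
    - [0,0,0,3.5,-0.9,0,-1]
    - [0,0,0,3.5,-0.9,0,-1]
    - [0,0,0,3.5,-0.9,0,-1]
    - [0,0,0,3.5,-0.9,0,-1]

```text
time: 9.48
ee_pos: [0.5144, 0.1101, 0.1745]
tcp_rot: [[0.027, 1.0, -0.002], [1.0, -0.027, 0.0], [0.0, -0.002, -1.0]]
wrist_force: [1.1, 0.9, -0.1]
gripper_width: 0.0852
```

Emit:
apply_moves:
  rows:
    - [0,0,-0.1163,0,0,0,-1]
    - [0,0,-0.1163,0,0,0,-1]
    - [0,0,-0.1163,0,0,0,-1]
    - [0,0,-0.1163,0,0,0,-1]
    - [0,0,-0.1163,0,0,0,-1]
    - [0,0,-0.1163,0,0,0,-1]
    - [0,0,0,0,0,0,-1]
    - [0,0,0,0,0,0,-1]

```text
time: 10.15
ee_pos: [0.5153, 0.1085, 0.1748]
tcp_rot: [[-0.619, 0.785, -0.002], [0.785, 0.619, 0.0], [0.001, -0.001, -1.0]]
wrist_force: [-0.8, 0.3, 0.4]
gripper_width: 0.0852
```

```bash
python3 - <<'E'
from h import *
s=robot.read_state();print(s['ee_pos'],s['wrist_force'],s['q'],s['gripper_width'])
w=snap('wrist','wrist8')
for P in [[.5151,.1035,.102],[.5151,.1035,.058],s['ee_pos']]: print(proj(w,P))
snap('scene','scene8');crop('scene8',140,110,350,270,3.7,'scD');snap('side','side8')
E
```

```text
[0.51527819 0.10848867 0.17477716] [-0.84963192  0.34793036  0.42444454] [-1.53414899e-02  3.47705011e-01  1.54637525e+00  3.08384674e-04
  1.24938564e+00 -6.82756858e-01] 0.08520698567391825
(np.float64(277.9575747788799), np.float64(215.05815491324682))
(np.float64(278.5041358320035), np.float64(200.42031711315087))
(np.float64(282.2360813689764), np.float64(248.22521687015913))
```

View pics/wrist8.png

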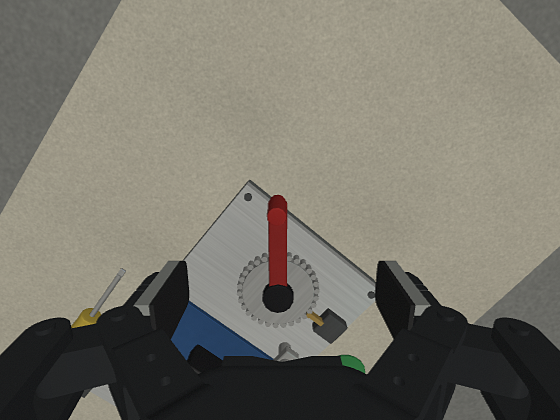

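View pics/scD.png

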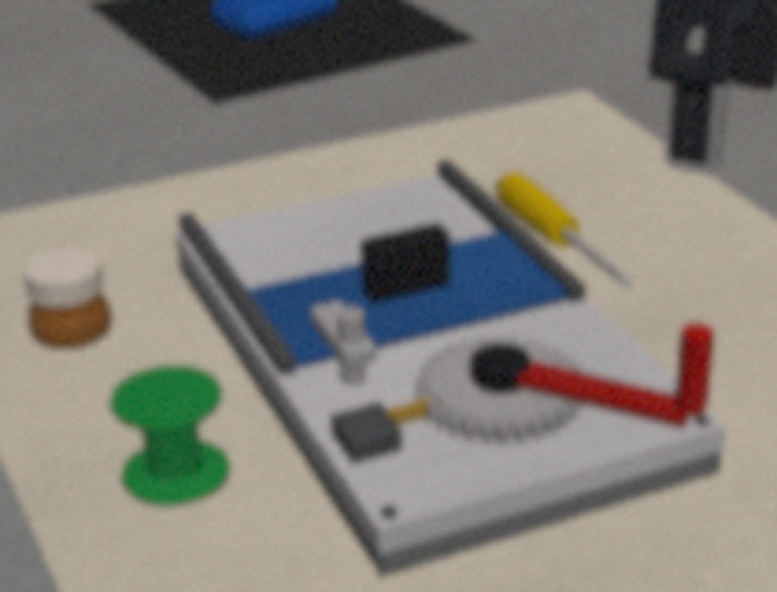

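View pics/side8.png

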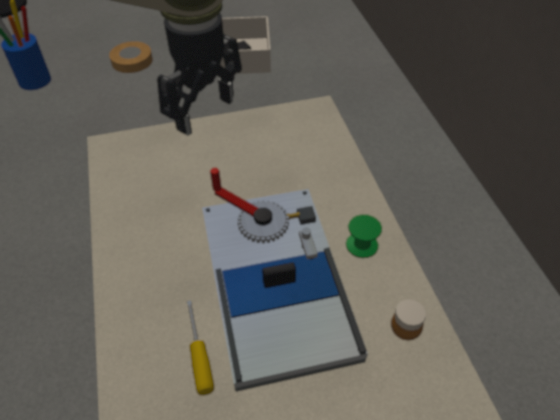

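```bash
python3 - <<'E'
from h import *
w=load('wrist8');crop('wrist8',200,170,360,330,4,'z8')
b=load('side8');print('side tcp',proj(b,[.5153,.1085,.1748]))
print(atz(w,277,216,.102),atz(w,278,297,.060))
E
```

```text
side tcp (np.float64(208.73267695119756), np.float64(133.81871343329618))
[0.51498862 0.10242699 0.102     ] [0.57588979 0.02518954 0.06      ]
```

View pics/z8.png

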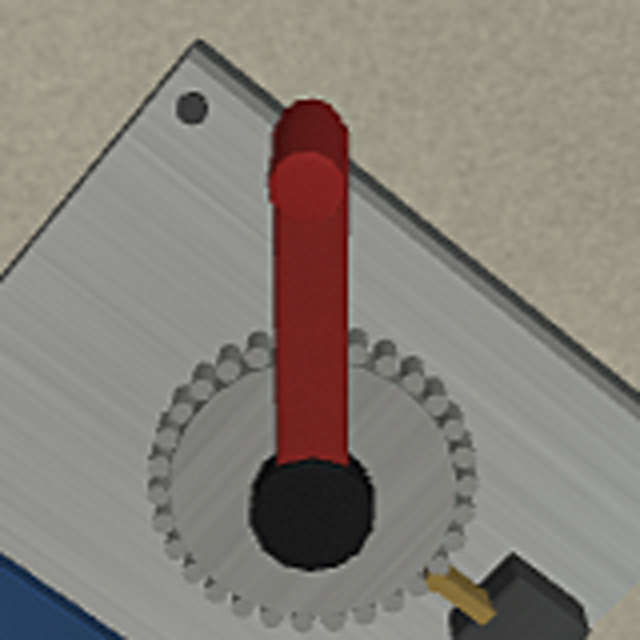

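Post top is at wrist (276,217) and hub at (278,297), which gives the post at (0.515, 0.103) and the pivot at (0.576, 0.025). I line up over the post and descend with the jaws open.

Emit:
apply_moves:
  rows:
    - [0,0,0,-0.43,-0.34,2.0,-1]
    - [0,0,0,0,0,2.5,-1]
    - [0,0,0,0,0,2.5,-1]
    - [0,0,0,0,0,2.5,-1]
    - [0,0,0,0,0,2.0,-1]
    - [0,0,0,0,0,0,-1]
    - [0,0,0,0,0,0,-1]
  newtons: 30

```text
time: 10.88
ee_pos: [0.5155, 0.103, 0.0605]
tcp_rot: [[-0.621, 0.784, -0.001], [0.784, 0.621, 0.0], [0.001, -0.001, -1.0]]
wrist_force: [-0.0, -0.6, 0.9]
gripper_width: 0.0851
```

```bash
python3 - <<'E'
from h import *
s=robot.read_state();print(s['ee_pos'],s['wrist_force'])
w=snap('wrist','wrist9')
c=snap('scene','scene9');crop('scene9',220,110,400,250,4.4,'scE')
E
```

```text
[0.51546435 0.10297656 0.06054708] [-0.04263796 -0.64548889  0.93924267]
```

View pics/wrist9.png

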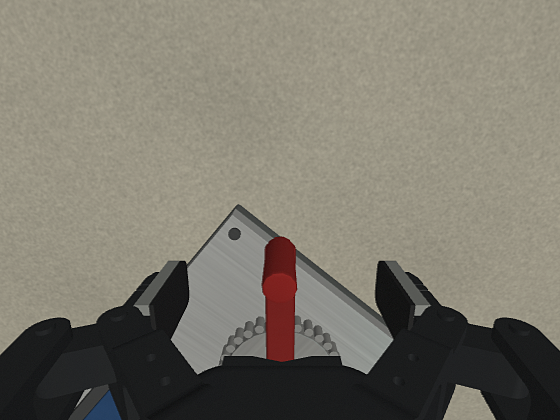

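View pics/scE.png

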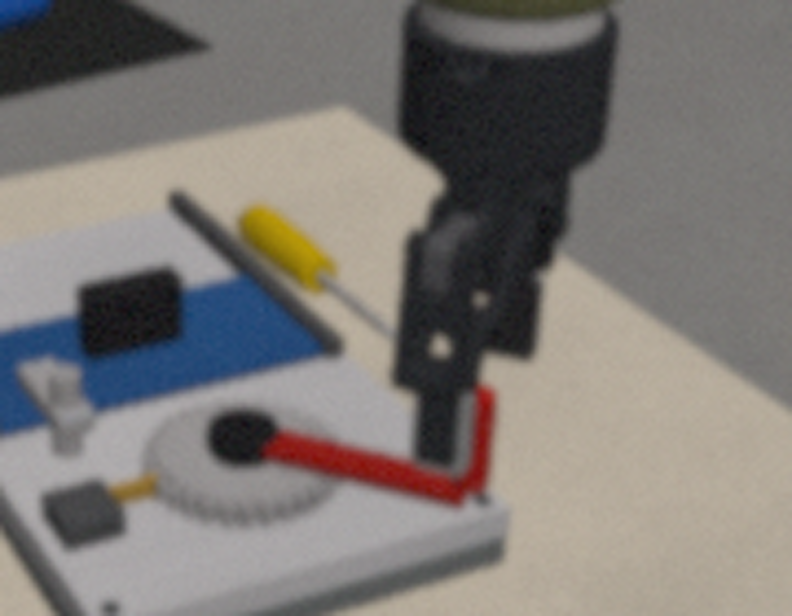

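The post sits centred between the jaws (column 280 against jaw centre 282). Close.

Emit:
apply_moves:
  rows:
    - [0,0,0,0,0,0,1]
    - [0,0,0,0,0,0,1]
    - [0,0,0,0,0,0,1]
    - [0,0,0,0,0,0,1]
    - [0,0,0,0,0,0,1]
    - [0,0,0,0,0,0,1]
  newtons: 30

```text
time: 11.48
ee_pos: [0.5153, 0.1028, 0.0608]
tcp_rot: [[-0.622, 0.783, -0.001], [0.783, 0.622, -0.0], [0.0, -0.001, -1.0]]
wrist_force: [-3.8, -3.7, 5.4]
gripper_width: 0.0148
```

```bash
python3 - <<'E'
from h import *
s=robot.read_state();print(s['ee_pos'],s['wrist_force'],s['gripper_width'])
w=snap('wrist','wrist10');crop('wrist10',180,200,380,350,4,'z10')
c=snap('scene','scene10');crop('scene10',220,110,400,250,4.4,'scF')
E
```

```text
[0.51528556 0.1028468  0.06076584] [-3.84535735 -3.66993018  5.38735743] 0.014810169836426431
```

View pics/z10.png

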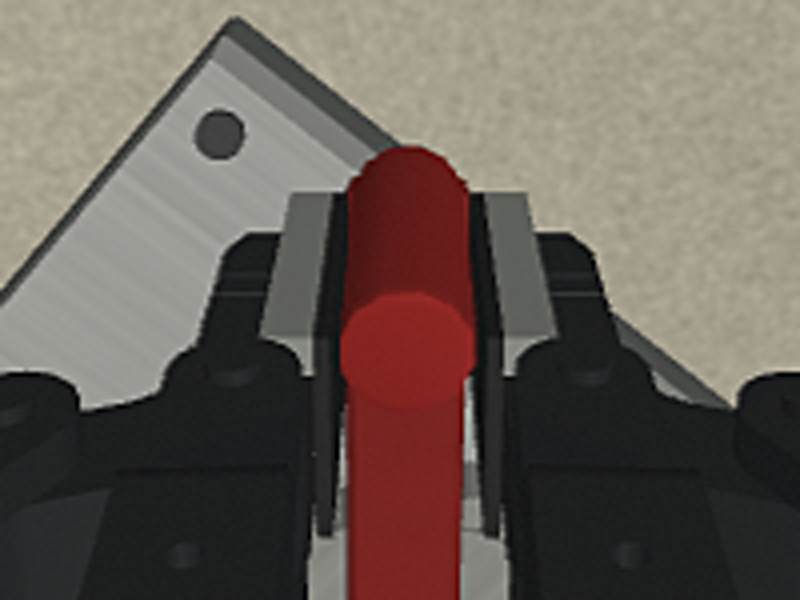

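View pics/scF.png

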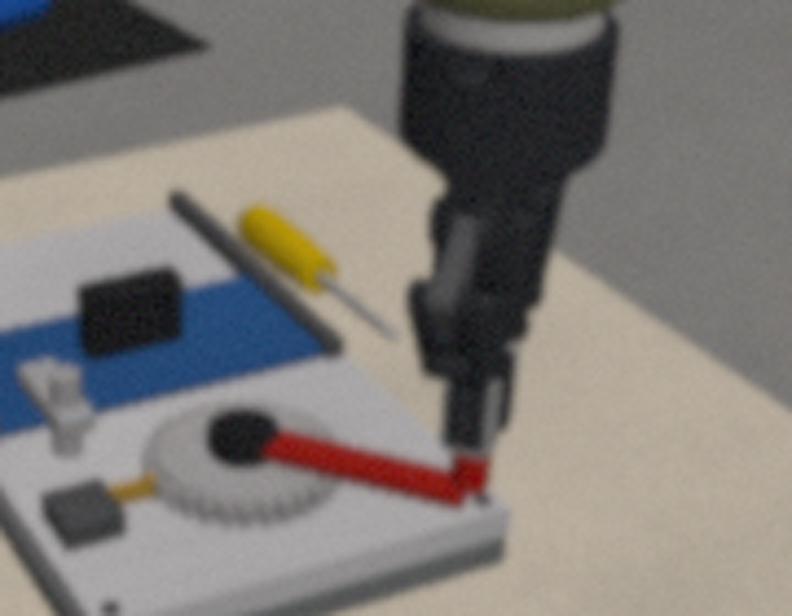

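The post is gripped (opening 14.8 mm). I swing the lever along its arc in small steps, turning the tool with it.

Emit:
apply_moves:
  rows:
    - [0,0,0.06,-0.02,0.6,0,1]
    - [0,0,0.06,-0.02,0.6,0,1]
    - [0,0,0.06,-0.02,0.6,0,1]
    - [0,0,0.06,-0.02,0.6,0,1]
    - [0,0,0,0,0,0,1]
  newtons: 40

```text
time: 12.0
ee_pos: [0.5361, 0.1153, 0.0608]
tcp_rot: [[-0.415, 0.91, -0.001], [0.91, 0.415, -0.001], [-0.0, -0.002, -1.0]]
wrist_force: [-5.2, -3.3, 6.0]
gripper_width: 0.0144
```

```bash
cat > ang.py <<'E'
from h import *
s=robot.read_state();d=np.array(s['ee_pos'])[:2]-[.5766,.0252]
a=np.degrees(np.arctan2(d[1],d[0]));R=np.array(s['tcp_rot']);y=R[:2,1]
print('t',s['time'],'lever est',np.radians(128.3-a),'r',np.linalg.norm(d),'F tang',np.array(s['wrist_force'])[:2]@y,'F rad',np.array(s['wrist_force'])[:2]@R[:2,0],'fz',s['wrist_force'][2],'w',s['gripper_width'],'toolx yaw',np.degrees(np.arctan2(R[1,0],R[0,0])),'z',s['ee_pos'][2])
E
python3 ang.py
```

```text
t 12.0 lever est 0.24641143722652825 r 0.09876533700941698 F tang -6.126805424645246 F rad -0.7853329672723837 fz 6.017735002035018 w 0.014436488742739268 toolx yaw 114.52110977856383 z 0.06084403567672629
```

Emit:
apply_moves:
  rows:
    - [0,0,0.06,-0.02,0.6,0,1]
    - [0,0,0.06,-0.02,0.6,0,1]
    - [0,0,0.06,-0.02,0.6,0,1]
    - [0,0,0.06,-0.02,0.6,0,1]
    - [0,0,0.06,-0.02,0.6,0,1]
    - [0,0,0,0,0,0,1]

```text
time: 12.5
ee_pos: [0.5651, 0.1232, 0.0608]
tcp_rot: [[-0.128, 0.992, -0.001], [0.992, 0.128, -0.001], [-0.001, -0.001, -1.0]]
wrist_force: [-5.0, -3.2, 4.9]
gripper_width: 0.0141
```

```bash
python3 ang.py; python3 - <<'E'
from h import *
w=snap('wrist','wrist11')
E
```

```text
t 12.5 lever est 0.5512327298090299 r 0.09869805132280028 F tang -5.407945577487466 F rad -2.5501361007412795 fz 4.906147662022812 w 0.014140402472708582 toolx yaw 97.33505802519363 z 0.06081791375798307
```

View pics/wrist11.png

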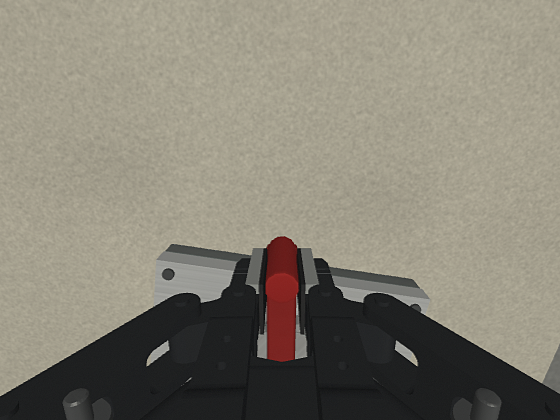

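The lever tracks the tool (post still between the pads, estimate 0.55 rad). I'll make the last part row by row, watching the tangential force for the clicks.

Emit:
apply_moves:
  rows:
    - [0,0,0.05,-0.01,0.5,0,1]

```text
time: 12.63
ee_pos: [0.569, 0.1236, 0.0609]
tcp_rot: [[-0.082, 0.997, -0.002], [0.997, 0.082, -0.001], [-0.001, -0.002, -1.0]]
wrist_force: [-5.9, -4.9, 4.1]
gripper_width: 0.0141
```

Emit:
apply_moves:
  rows:
    - [0,0,0.05,-0.01,0.5,0,1]

```text
time: 12.72
ee_pos: [0.5742, 0.124, 0.0608]
tcp_rot: [[-0.03, 1.0, -0.002], [1.0, 0.03, -0.001], [-0.001, -0.002, -1.0]]
wrist_force: [-9.0, -3.9, 5.3]
gripper_width: 0.0141
```

Emit:
apply_moves:
  rows:
    - [0,0,0.05,-0.01,0.5,0,1]

```text
time: 12.8
ee_pos: [0.5789, 0.1241, 0.0608]
tcp_rot: [[0.02, 1.0, -0.003], [1.0, -0.02, -0.001], [-0.001, -0.003, -1.0]]
wrist_force: [-8.2, -4.0, 6.2]
gripper_width: 0.0141
```

Emit:
apply_moves:
  rows:
    - [0,0,0.05,-0.01,0.5,0,1]

```text
time: 12.88
ee_pos: [0.5841, 0.1238, 0.0608]
tcp_rot: [[0.07, 0.998, -0.003], [0.998, -0.07, -0.001], [-0.001, -0.003, -1.0]]
wrist_force: [-7.2, -5.3, 4.8]
gripper_width: 0.0143
```

Emit:
apply_moves:
  rows:
    - [0,0,0.05,-0.01,0.5,0,1]

```text
time: 12.97
ee_pos: [0.5892, 0.1233, 0.0608]
tcp_rot: [[0.12, 0.993, -0.003], [0.993, -0.12, -0.001], [-0.002, -0.002, -1.0]]
wrist_force: [-6.1, -5.7, 5.9]
gripper_width: 0.0144
```

```bash
python3 ang.py
```

```text
t 12.9667 lever est 0.7957628410052184 r 0.09888746205738257 F tang -5.418384567171477 F rad -6.401503558435268 fz 5.896117741590976 w 0.014412402640620752 toolx yaw 83.09166095855761 z 0.06078359126145116
```

The jump to 9 N at about 0.64 matches the third valley, so the estimate agrees with the clicks. Small steps into the fourth valley now.

Emit:
apply_moves:
  rows:
    - [0,0,0.02,0,0.2,0,1]
    - [0,0,0,0,0,0,1]

```text
time: 13.13
ee_pos: [0.5915, 0.123, 0.0608]
tcp_rot: [[0.139, 0.99, -0.002], [0.99, -0.139, -0.001], [-0.001, -0.001, -1.0]]
wrist_force: [-5.3, -3.5, 5.0]
gripper_width: 0.0147
```

Emit:
apply_moves:
  rows:
    - [0,0,0.02,0,0.2,0,1]
    - [0,0,0,0,0,0,1]

```text
time: 13.3
ee_pos: [0.5933, 0.1227, 0.0608]
tcp_rot: [[0.159, 0.987, -0.002], [0.987, -0.159, -0.001], [-0.002, -0.002, -1.0]]
wrist_force: [-5.6, -4.6, 5.3]
gripper_width: 0.0144
```

```bash
python3 ang.py; python3 - <<'E'
from h import *
w=snap('wrist','wrist12')
c=snap('scene','scene12');crop('scene12',140,110,350,260,3.8,'scG')
c=snap('side','side12');crop('side12',180,130,420,410,2.1,'siG')
E
```

```text
t 13.3 lever est 0.8378971764254435 r 0.0988883003284076 F tang -4.82639594096935 F rad -5.422387317886732 fz 5.260940860616939 w 0.014415350436489855 toolx yaw 80.8702149754504 z 0.06079611541172405
```

View pics/scG.png

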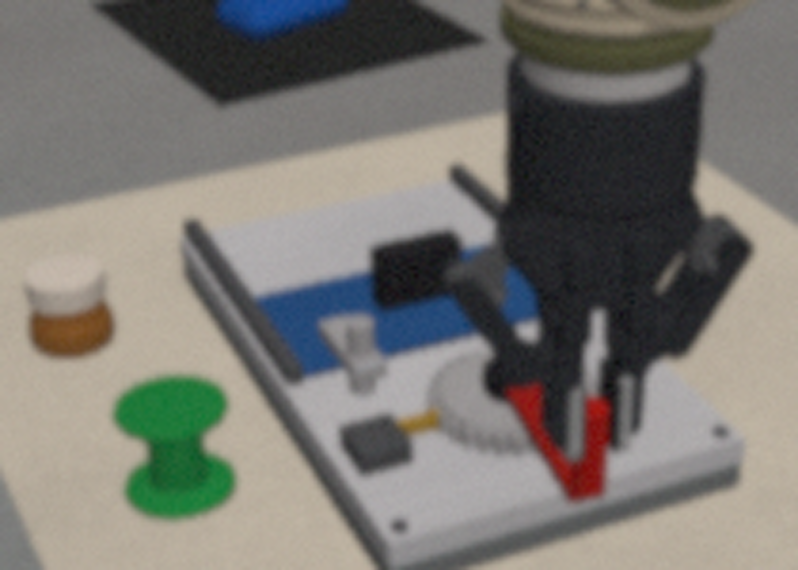

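View pics/wrist12.png

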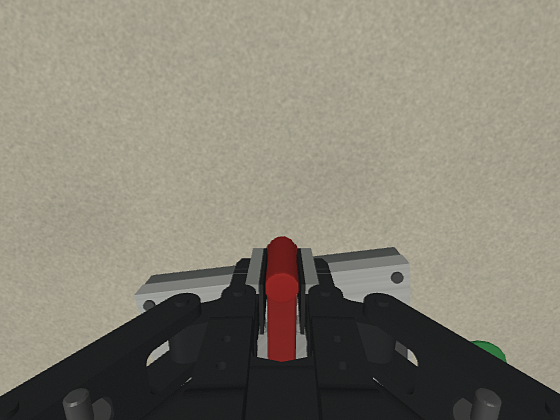

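View pics/siG.png

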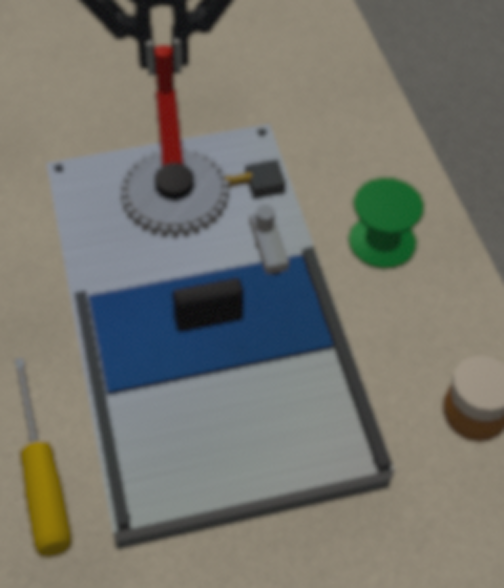

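```bash
python3 - <<'E'
from h import *
w=load('wrist12');b=load('side12')
P=atz(w,282,287,.102);h1=atz(w,397,277,.03);h2=atz(w,149,305,.03)
print('post',P,'holes',h1,h2,'yaw',np.degrees(np.arctan2(*(h1-h2)[1::-1])))
Ps=atz(b,180+164/2.1,130+50/2.1,.102);H=atz(b,180+174/2.1,130+174/2.1,.06);print('side',Ps,H)
# pivot from the holes of start picture vs hub (press frame)
for pv in ([.5766,.0252],[.576,.0250],H[:2]):
  for q in (P,Ps):
    d=q[:2]-pv;print(np.round(pv,4),'world ang',np.degrees(np.arctan2(d[1],d[0])),'lever',np.radians(128.4-np.degrees(np.arctan2(d[1],d[0]))),np.linalg.norm(d))
E
python3 ang.py
```

```text
post [0.59309885 0.12233102 0.102     ] holes [0.66514722 0.07560033 0.03      ] [0.49200771 0.08112922 0.03      ] yaw -1.8290110241719801
side [0.59416232 0.12085934 0.102     ] [0.57803235 0.02546242 0.06      ]
[0.5766 0.0252] world ang 80.3596492354302 lever 0.8384622946547184 0.09852231388886558
[0.5766 0.0252] world ang 79.59678374292109 lever 0.8517768092488505 0.09725813095217616
[0.576 0.025] world ang 80.03610454881176 lever 0.8441092147135433 0.09882154300784736
[0.576 0.025] world ang 79.27142765455882 lever 0.8574553442321817 0.09756476085427244
[0.578  0.0255] world ang 81.1593095493084 lever 0.8245055892800124 0.09803328314961864
[0.578  0.0255] world ang 80.40304003550871 lever 0.8377049823282737 0.09675095952569515
t 13.45 lever est 0.837595022017542 r 0.0988814920979687 F tang -4.259173835160387 F rad -5.9948956231474675 fz 4.264555659459782 w 0.014317367497081656 toolx yaw 80.9267947948801 z 0.06081618223331794
```

All lever estimates fall between 0.82 and 0.86 rad, the middle of the fourth click. I let it settle while holding, then check once more.

Emit:
apply_moves:
  rows:
    - [0,0,0,0,0,0,1]
    - [0,0,0,0,0,0,1]
    - [0,0,0,0,0,0,1]
    - [0,0,0,0,0,0,1]
    - [0,0,0,0,0,0,1]
    - [0,0,0,0,0,0,1]
    - [0,0,0,0,0,0,1]
    - [0,0,0,0,0,0,1]

```text
time: 14.12
ee_pos: [0.5933, 0.1227, 0.0608]
tcp_rot: [[0.158, 0.987, -0.002], [0.987, -0.158, -0.001], [-0.001, -0.001, -1.0]]
wrist_force: [-5.3, -4.3, 4.9]
gripper_width: 0.0147
```

```bash
python3 ang.py; python3 - <<'E'
from h import *
# cover check: grip top in side12/scene12 along press y relative to the pivot
a=load('scene12');b=load('side12')
g=tri((a,140+415/3.8,110+240/3.8),(b,180+207/2.1,130+290/2.1));y=np.array([.028,.9996]);print('grip top',g,'press y',110+1e3*((g[:2]-[.5766,.0252])@y))
E
```

```text
t 14.1167 lever est 0.8377635106886383 r 0.09887426503168373 F tang -4.516241884115935 F rad -5.033406088483573 fz 4.875605020740282 w 0.014689477252800945 toolx yaw 80.92621270969315 z 0.06084889634760364
grip top [ 0.57260955 -0.0956531   0.07197978] press y -10.91648766078724
```

```bash
python3 -c "
from station import robot
print(robot.sign_off())"; python3 ang.py
```

```text
the job is handed in; nothing more can be done
None
the job is handed in; nothing more can be done
```

I pushed the cover shut by its grip until it hit the end stop. Then I pinched the red post and swung the lever clockwise to the fourth click. I handed the job in at about 14 s of robot time, still holding the post; no verdict was given.

**Last checks:**
- **Lever:** arm position and camera estimates put it at 0.82–0.86 rad, near the middle of the fourth click (0.838). It was steady over the last 0.8 s, with about 4.5 N of spring force against the 40 N grip.
- **Clicks:** I felt the jump at the third valley, where expected. I did not feel the jump into the fourth valley, so the fourth click rests on the angle measurements.
- **Cover:** force rose to about 48 N at the end stop. The grip block later measured at the press's y = -11 mm, against about -10 mm expected when shut.
- **Bystanders:** the spool, jar and screwdriver look unmoved in the last pictures.

**One failed try:** on the first push the closed fingers passed over the grip and the cover did not move. The outside cameras showed the fingertips 11–13 mm higher than the reported tool position. There was also no contact when the reported height went below the cover's top. I didn't find the cause; I pushed again about 2 cm lower and that worked.

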